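# Index the sample changer and lift out the full vial rack

## Robot

A 7-joint arm with a two-finger parallel gripper is mounted at the origin on the work surface; the furniture and walls round the work are solid. World frame = base frame: x ahead of the robot, y to its left, z up, the work surface at z = 0. Lengths are in m, angles in rad, forces in N, time in s.
With the tool pointing down it reaches from about 0.35 to 0.9 m from the base axis. Payload 7.2 kg.
Tool frame: the origin (TCP) lies at the very end of the fingers, on their centre line; the grasp point (between the pads) lies arm.grasp_offset behind it (arm.grasp_offset is the distance from the TCP to the grasp point, in m); x points along the fingers, y is the direction in which the jaws open and shut, and the axes are right-handed (so a half turn about x gives the same grasp; the last joint's range is limited). The gripper opens to 85 mm and grips with 20 to 120 N. Pads are 22 mm wide; open, the fingers measure 114 mm over their backs; the gripper's body (76 mm by 85 mm) begins 54 mm behind the grasp point. The pads swing forward as they close: fully open they stand 13 mm farther back than shut.
Start: joints at [1.246, 0.411, -0.013, 1.596, 0.006, 1.134, -0.082], TCP at [0.159, -0.605, 0.231] pointing down, gripper open.
Joint ranges: [-2.95, 2.95], [-0.29, 1.99], [-1.47, 1.44], [0.14, 2.54], [-1.03, 4.17], [0.13, 1.85], [-2.86, 2.86]. Speed limits (rad/s): [2.39, 2.39, 3.01, 3.01, 3.14, 3.14, 3.14].

## Interface

Orientations are given as a unit quaternion [w, x, y, z].
In Python, from workcell import readout, eyes, finish_job, arm gives the robot as it stands.
- The arm moves only by the shell command python3 -m inch 'ROWS' [FORCE]. ROWS is JSON, a list of rows, each an object of numbers: "grip": the finger opening in mm, from 0 to 85.4; "x", "y", "z": the shift along the tool's x, y, z in mm; "turn": the turn about the tool's x in degrees. In form: [{"grip": .., "x": .., "y": .., "z": .., "turn": ..}, ...]. A call has 1 to 20 rows; each row is the pose to reach, as a shift and turn from the pose commanded when the call began, along the tool's axes at that moment; what a row does not reach only later rows make up. A row lasts 1/10 s, in which the tool goes at most 50 mm and 8.59 degrees, less where a joint would pass 70% of its speed; a pose out of reach is approached as far as the arm can. A call with a gripper value outside its range is refused whole. The fingers move at their own pace and stop on an object; FORCE is the grip in N (left out, the last holds). Time passes only in rows, so rows that repeat a pose let the fingers close. It gives the time, the measured TCP pose, the force and the opening at its end, in the units of the state.
- readout.read_state(): the state, without advancing time (a new reading comes with each control period).
- eyes.camera(name): name is "side" or "top"; returns the picture (400x640x3 uint8, red, green, blue); there is no depth.
- eyes.calibration(name): a dict with "K" (3x3 intrinsics, pixels), "camera_from_world" (4x4, takes a point from world to camera coordinates). Camera axes: x right, y down, z forward; pixel columns grow to the right and rows downward; lengths in m; the calibration is good to about 2 mm. A picture is of the moment at which its call begins. calibration takes no time and is no camera call.
- finish_job(): hands the job in, once; it reports no verdict.
The state is a dict: "time": time; "joint_pos": joint angles; "qd": joint speeds; "effort": joint torques, N m; "tcp_pos": TCP position; "tool_rot": TCP orientation; "force": force on the tool from outside, world axes, zero at the start; "torque": the same for the moment, N m; "gripper_width": finger opening in m.
Only numpy, scipy, OpenCV 4.12 (cv2) and the standard library are available. Lean on these libraries where they do the work, as an engineer would, in place of code of your own. Each camera call takes 0.05 s, during which the arm holds its last target. There are 200 camera calls.

## Task

Turn the sample changer by its bar knob until the vial rack with all four holes filled is in the open loading bay and the turntable has clicked home, and let go of the knob. Then take that rack by its lifting grip, lift it out without pushing or tipping the vials, and finish while holding it in the gripper, level and still, at least 12 cm above its seat, so that I can look at the vials and take the rack from you. Leave the turntable clicked home, the other two racks in their seats, and the flask, bottle and vial beside the changer where they are.

Things in the scene. Friction and masses are not known exactly. Their poses are not given: they have to be found in the camera images.
- changer: Sample changer, fixed to the table: a white drum 256 mm across with a turntable that has four square stations 90 degrees apart, seat centres 76 mm from the axis, 60 mm above the table. A clear hood covers three; the front one, the loading bay, is open above. Origin: on the axis at the table top; z up, x points away from the bay (the bay is at x = -76 mm, y = 0).
- bay (a point): Centre of the seat surface of the loading bay, the open station at the front of the changer, 60 mm above the table; axes as the changer's. Every seat has a rim 6 mm high with 1.5 mm play round a rack.
- hood_edge (a point): Middle of the front edge of the changer's fixed clear plastic hood, on its top face, 169 mm above the table and 32 mm in front of the axis (axes as the changer's). The hood covers all behind this edge and is walled round the back and sides, 245 mm across.
- carousel (a joint): Angle of the turntable in rad, 0 at the start, positive anticlockwise seen from above; turns a full turn either way. A sprung ball clicks it home at each multiple of pi/2: the notch pulls in from within about 5 degrees and takes about 0.2 N m to leave; a hump is felt from 11 to 5 degrees before it. Between notches it turns freely and stays where it is left.
- knob (a point): The turntable's black bar knob, which stands above the hood on the axis and turns with the turntable: bar 42 mm long (along this point's x), 14 mm thick (along its y), from 177 to 211 mm above the table. The point is on the axis, 200 mm above the table, a good height to grip.
- rack_full: The vial rack to fetch, the only one with all four holes filled: grey block 54 x 54 x 30 mm, four 16 mm holes 14 mm either side of the middle; on its middle a 9 mm rod with a square black grip 14 x 14 mm, from 62 to 94 mm above the underside. Origin: centre of the underside, z up; x, y along the sides of block and grip. 0.19 to 0.29 kg with its vials. Starts under the hood.
- rack_single: A rack of the same make with one vial only, in another station under the hood: stays.
- rack_empty: A rack of the same make without vials, in another station under the hood: stays.
- vial_1: Capped vial 1 of the full rack, 14 mm across and 43 mm tall, loose in hole 1; its cap ends 49 mm above the rack's underside. Origin: centre of its foot, z up.
- hole1 (a point): Centre of the floor of the full rack's hole 1.
- vial_2: Capped vial 2 of the full rack, 14 mm across and 43 mm tall, loose in hole 2; its cap ends 49 mm above the rack's underside. Origin: centre of its foot, z up.
- hole2 (a point): Centre of the floor of the full rack's hole 2.
- vial_3: Capped vial 3 of the full rack, 14 mm across and 43 mm tall, loose in hole 3; its cap ends 49 mm above the rack's underside. Origin: centre of its foot, z up.
- hole3 (a point): Centre of the floor of the full rack's hole 3.
- vial_4: Capped vial 4 of the full rack, 14 mm across and 43 mm tall, loose in hole 4; its cap ends 49 mm above the rack's underside. Origin: centre of its foot, z up.
- hole4 (a point): Centre of the floor of the full rack's hole 4.
- std_vial: Capped glass vial, 25 mm across, 69 mm tall, on the table to the right of the changer. Bystander. Origin: centre of its foot.
- salt_bottle: White round plastic bottle, 49 mm across, 84 mm tall, on the table to the right of the changer. Bystander. Origin: centre of its foot.
- flask: Conical glass flask, 88 mm across, 110 mm tall, on the table to the left of the changer. Bystander. Origin: centre of its foot.

How it is judged:
On the way:
1. the full rack stands seated in the loading bay, the turntable has clicked home and the knob is let go (horizontal distance between rack_full and bay below 0.008 m and z of rack_full in the frame of bay below 0.006 m and (angle between the x axis of knob and the x axis of bay, either way round below 0.04 rad or angle between the x axis of knob and the y axis of bay, either way round below 0.04 rad) and contact force between the fingers and changer below 0.3 N), for 0.2 s.
At the end, for the whole second after the job is handed in: Full rack held by the fingers, underside 110 mm or more above its seat, clear of the changer, tilted under 5 degrees, slower than 20 mm/s and 0.4 rad/s; its vials within 6 mm of their hole floors; other racks seated within 6 mm; turntable within 0.04 rad of a notch (z of rack_full in the frame of bay above 0.11 m and angle between rack_full's own z axis and vertical below 0.087 rad and linear speed of rack_full below 0.02 m/s and angular speed of rack_full below 0.4 rad/s and contact force between the fingers and rack_full above 1 N and contact force between rack_full and changer below 0.1 N and distance between vial_1 and hole1 below 0.006 m and distance between vial_2 and hole2 below 0.006 m and distance between vial_3 and hole3 below 0.006 m and distance between vial_4 and hole4 below 0.006 m and z of each of rack_single, rack_empty in the frame of bay below 0.006 m and (angle between the x axis of knob and the x axis of bay, either way round below 0.04 rad or angle between the x axis of knob and the y axis of bay, either way round below 0.04 rad)); the arm keeps its last pose, push and grip.
It fails at once if the full rack is tilted more than 15 degrees (angle between rack_full's own z axis and vertical above 0.26 rad).
It fails at once if a vial of the full rack is pushed by the fingers (more than 2 N) (contact force between the fingers and vial_1 above 2 N or contact force between the fingers and vial_2 above 2 N or contact force between the fingers and vial_3 above 2 N or contact force between the fingers and vial_4 above 2 N).
It fails at once if another rack is lifted out of its seat (z of any of rack_single, rack_empty in the frame of bay above 0.02 m).
It fails at once if a bystander is moved more than 25 mm (distance of any of std_vial, salt_bottle, flask from where it was at the start of the episode above 0.025 m).
It also fails if it takes over 70 s, if anything falls off the work surface, if the arm or the gripper's body presses on something with over 40 N, if the wrist force passes 120 N, or if a joint passes its speed limit or range.

## Working session

There is one attempt and no reset: what is moved stays moved. The work goes in short steps, Python scripts to look and compute and a shell command to move; the robot and the scene stay as the last step left them, time stands still between calls to the robot, and variables do not carry over. Pictures are saved under pics/ and viewed, about 8 in all and at most 12, crops included, and the job is handed in when it is done.

```bash
mkdir -p pics; ls
python3 - <<'E'
from workcell import readout, eyes, arm
import cv2
s=readout.read_state(); print(s); print(arm.grasp_offset)
for n in ("side","top"):
    cv2.imwrite(f"pics/{n}0.png",eyes.camera(n)[:,:,::-1]); print(n,eyes.calibration(n))
E
```

```text
pics
{'time': 0.0, 'joint_pos': array([ 1.2457817 ,  0.41192368, -0.01273405,  1.59704995,  0.00559056,
        1.13426656, -0.08218477]), 'qd': array([ 0.00026535,  0.00096972, -0.00099656, -0.00067225,  0.00178979,
        0.00064279,  0.00072672]), 'effort': array([-3.98154425e-04, -6.00619769e+01,  6.82073124e-01, -2.99410880e+01,
        1.38921392e-02,  1.07221113e-02,  3.71975227e-05]), 'tcp_pos': array([ 0.15860197, -0.60403523,  0.2304357 ]), 'tool_rot': array([-0.09000813, -0.70117571, -0.09112788,  0.70138924]), 'force': array([ 0.43047991,  0.11522939, -0.07589577]), 'torque': array([ 0.08236179,  0.00613302, -0.00675234]), 'gripper_width': 0.0854835244692866}
0.0187
side {'K': array([[393.28316239,   0.        , 322.92074932],
       [  0.        , 393.28316239, 201.40562573],
       [  0.        ,   0.        ,   1.        ]]), 'camera_from_world': array([[ 0.19442676, -0.98091566,  0.00164535,  0.02773157],
       [-0.6982679 , -0.13958097, -0.70209621,  0.44384746],
       [ 0.68892682,  0.1353574 , -0.7120802 ,  0.66607704],
       [ 0.        ,  0.        ,  0.        ,  1.        ]])}
top {'K': array([[481.22306035,   0.        , 319.11168579],
       [  0.        , 481.22306035, 201.3421318 ],
       [  0.        ,   0.        ,   1.        ]]), 'camera_from_world': array([[-0.07333781, -0.99730565, -0.00173455,  0.14856936],
       [-0.97689073,  0.07218648, -0.20118056,  0.48578221],
       [ 0.20076372, -0.01305968, -0.97955264,  1.38036867],
       [ 0.        ,  0.        ,  0.        ,  1.        ]])}
```

View pics/top0.png

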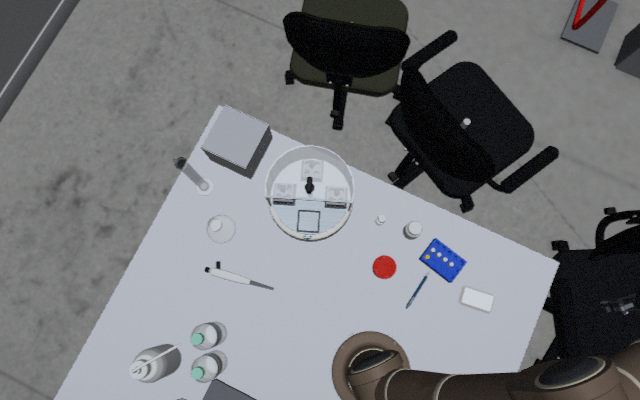

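View pics/side0.png

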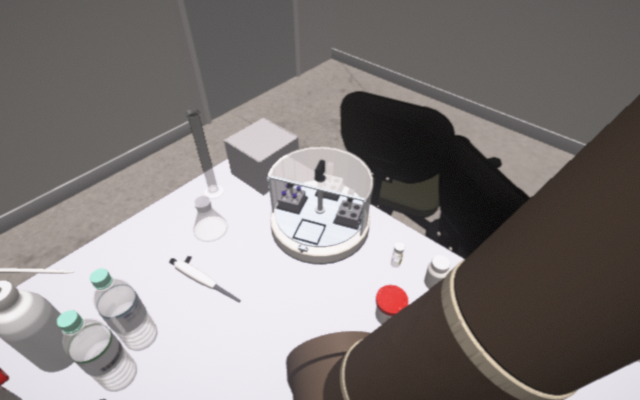

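The changer's knob is at about (309,187) in the top view and (320,170) in the side view. The bay is towards the robot, with racks at the left, back and right; the left one seems to hold several vials. I'll zoom in.

Run:
```python
import cv2,numpy as np
a=cv2.imread("pics/top0.png")[140:245,260:360];b=cv2.imread("pics/side0.png")[145:260,262:382]
f=lambda i:cv2.resize(i,(400*1,int(400*i.shape[0]/i.shape[1])),interpolation=cv2.INTER_CUBIC)
a,b=f(a),f(b);h=max(len(a),len(b));p=lambda i:np.pad(i,((0,h-len(i)),(0,0),(0,0)))
cv2.imwrite("pics/z0.png",np.hstack([p(a),p(b)]));print(h)
```

```text
420
```

View pics/z0.png

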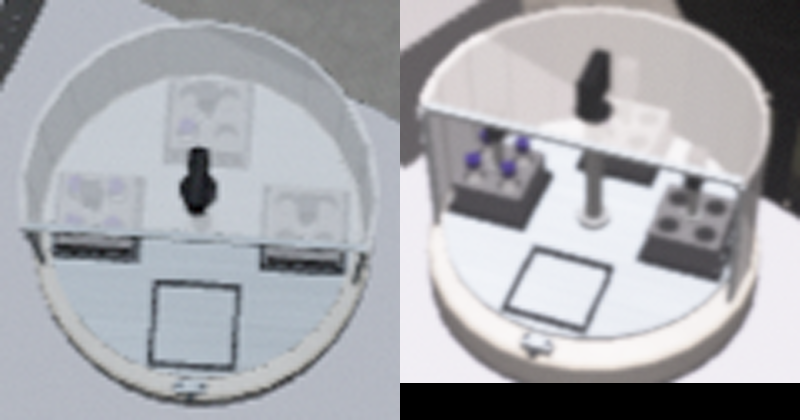

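The left rack, with purple caps, is the full one, the back one has one vial and the right one is empty. So the turntable must go +90° (left to front). Next I triangulate the bay rim corners and the knob.

```bash
cat > h.py <<'E'
import cv2,numpy as np
from workcell import eyes
C={n:eyes.calibration(n) for n in("side","top")}
P={n:c["K"]@c["camera_from_world"][:3] for n,c in C.items()}
def tri(t,s):
    X=cv2.triangulatePoints(P["top"],P["side"],np.float64(t).T,np.float64(s).T); return (X[:3]/X[3]).T
def proj(n,X):
    q=P[n]@np.r_[np.asarray(X,float),1]; return q[:2]/q[2]
def onz(n,uv,z):
    p=P[n];u,v=uv
    A=np.array([p[0]-u*p[2],p[1]-v*p[2]]); return np.linalg.solve(A[:,:2],-A[:,2]*z-A[:,3])
E
python3 - <<'E'
from h import *
t=np.array([(157,283),(240,287),(234,368),(150,363)])/4+(260,140)
s=np.array([(137,247),(212,266),(188,331),(104,307)])/3.333+(262,145)
X=tri(t,s);print(X.round(4))
for n,q in(("top",t),("side",s)):
    Y=np.array([onz(n,u,.066) for u in q]);c=Y.mean(0)
    d=(Y[0]+Y[1]-Y[2]-Y[3])/2; yaw=np.arctan2(d[1],d[0]); l=(Y[0]+Y[3]-Y[1]-Y[2])/2; y2=np.arctan2(-l[0],l[1])
    y=(yaw+y2)/2;print(n,c,np.degrees([yaw,y2]),np.linalg.norm(d),np.linalg.norm(l),"axis",c+.076*np.array([np.cos(y),np.sin(y)]))
c=X.mean(0);print(c)
# knob top centre, near and far ends
kt=np.array([(199,150),(198,212)])/4+(260,140); ks=np.array([(205,50),(188,82)])/3.333+(262,145)
K=tri(kt,ks);print("knob",K)
for z in(.211,.177):print([onz("top",u,z) for u in kt],[onz("side",u,z) for u in ks])
E
```

```text
[[0.4675 0.1717 0.0713]
 [0.4596 0.1126 0.0725]
 [0.4018 0.1202 0.0669]
 [0.4094 0.1811 0.0696]]
top [0.43514421 0.14692433] [-8.52304385 -7.34073382] 0.05948214198042521 0.060887344230587434 axis [0.5104171  0.13643665]
side [0.43823711 0.14654963] [-6.90097185 -7.97669109] 0.06165357325360781 0.06083727205550715 axis [0.51359747 0.13671009]
[0.43458029 0.14640603 0.07006953]
knob [[0.52793897 0.13358837 0.21460022]
 [0.4844559  0.13684659 0.22201649]]
[array([0.52858995, 0.13466361]), array([0.48656525, 0.13824978])] [array([0.53274608, 0.13285336]), array([0.49758721, 0.1375187 ])]
[array([0.5373776 , 0.13476058]), array([0.49419979, 0.13844515])] [array([0.57338272, 0.14077005]), array([0.53614445, 0.14571131])]
```

```bash
cat >> h.py <<'E'
from scipy.spatial.transform import Rotation as R
from workcell import readout
def go(p,yaw,say=True):
    "shift (mm, tool axes), turn (deg) to TCP p with jaw axis at yaw (deg) mod 180"
    s=readout.read_state();q=s["tool_rot"];M=R.from_quat(q[[1,2,3,0]]).as_matrix()
    d=M.T@(np.asarray(p)-s["tcp_pos"])*1000
    cy=np.degrees(np.arctan2(M[1,1],M[0,1])); w=(yaw-cy+90)%180-90
    print("t",s["time"],"tcp",s["tcp_pos"].round(4),"toolx",M[:,0].round(3),"jaw",cy.round(2),"j7",s["joint_pos"][6].round(3),"F",s["force"].round(1),"w",s["gripper_width"].round(4))
    print("shift",d.round(1),"turn",round(-w,2))
AX=np.array([.510,.1365]);YAW=-7.5
E
python3 -c "
from h import *
go([*AX,.30],YAW+90)"
```

```text
Traceback (most recent call last):
  File "h.py", line 19, in go
    print("t",s["time"],"tcp",s["tcp_pos"].round(4),"toolx",M[:,0].round(3),"jaw",cy.round(2),"j7",s["joint_pos"][6].round(3),"F",s["force"].round(1),"w",s["gripper_width"].round(4))
                                                                                                                                                          ^^^^^^^^^^^^^^^^^^^^^^^^
AttributeError: 'float' object has no attribute 'round'
```

```bash
sed -i 's/s\["gripper_width"\].round(4)/round(s["gripper_width"],4)/' h.py
python3 -c "
from h import *
go([*AX,.30],YAW+90)"
```

```text
t 0.1 tcp [ 0.1586 -0.6041  0.2305] toolx [-0.     0.001 -1.   ] jaw -75.29 j7 -0.082 F [0.2 0.6 0.4] w 0.0855
shift [ -68.6 -627.1 -528. ] turn 22.21
```

```bash
python3 -m inch '[{"x":-20,"y":-15,"z":-12},{"x":-45,"y":-40,"z":-34},{"x":-70,"y":-75,"z":-63},{"x":-70,"y":-112,"z":-94,"turn":3},{"x":-70,"y":-149,"z":-125,"turn":6},{"x":-70,"y":-186,"z":-157,"turn":9},{"x":-70,"y":-223,"z":-188,"turn":12},{"x":-70,"y":-260,"z":-219,"turn":15},{"x":-70,"y":-297,"z":-250,"turn":18},{"x":-70,"y":-334,"z":-281,"turn":20},{"x":-70,"y":-371,"z":-312,"turn":22},{"x":-70,"y":-408,"z":-344,"turn":22},{"x":-70,"y":-445,"z":-375,"turn":22},{"x":-70,"y":-482,"z":-406,"turn":22},{"x":-70,"y":-519,"z":-437,"turn":22},{"x":-70,"y":-556,"z":-468,"turn":22},{"x":-70,"y":-590,"z":-497,"turn":22},{"x":-70,"y":-615,"z":-518,"turn":22},{"x":-70,"y":-627,"z":-528,"turn":22},{"x":-70,"y":-627,"z":-528,"turn":22}]' 40
python3 -c "
from h import *
go([*AX,.181],YAW+90)"
```

```text
t 0.1 tcp [ 0.1586 -0.6041  0.2305] toolx [-0.     0.001 -1.   ] jaw -75.29 j7 -0.082 F [0.2 0.6 0.4] w 0.0855
shift [  50.4 -627.  -528. ] turn 22.21schema error: expected keys grip, x, y, z, turn
```

```bash
python3 -m inch '[{"grip":85,"x":-20,"y":-15,"z":-12,"turn":0},{"grip":85,"x":-45,"y":-40,"z":-34,"turn":0},{"grip":85,"x":-70,"y":-75,"z":-63,"turn":0},{"grip":85,"x":-70,"y":-112,"z":-94,"turn":3},{"grip":85,"x":-70,"y":-149,"z":-125,"turn":6},{"grip":85,"x":-70,"y":-186,"z":-157,"turn":9},{"grip":85,"x":-70,"y":-223,"z":-188,"turn":12},{"grip":85,"x":-70,"y":-260,"z":-219,"turn":15},{"grip":85,"x":-70,"y":-297,"z":-250,"turn":18},{"grip":85,"x":-70,"y":-334,"z":-281,"turn":20},{"grip":85,"x":-70,"y":-371,"z":-312,"turn":22},{"grip":85,"x":-70,"y":-408,"z":-344,"turn":22},{"grip":85,"x":-70,"y":-445,"z":-375,"turn":22},{"grip":85,"x":-70,"y":-482,"z":-406,"turn":22},{"grip":85,"x":-70,"y":-519,"z":-437,"turn":22},{"grip":85,"x":-70,"y":-556,"z":-468,"turn":22},{"grip":85,"x":-70,"y":-590,"z":-497,"turn":22},{"grip":85,"x":-70,"y":-615,"z":-518,"turn":22},{"grip":85,"x":-70,"y":-627,"z":-528,"turn":22},{"grip":85,"x":-70,"y":-627,"z":-528,"turn":22}]' 40
python3 -c "
from h import *
go([*AX,.181],YAW+90)"
```

```text
time: 2.1
tcp_pos: [0.5101, 0.1386, 0.3006]
tool_rot: [0.044, -0.705, 0.043, 0.706]
force: [-0.4, -0.1, -0.1]
gripper_width: 0.085
t 2.1 tcp [0.5101 0.1386 0.3006] toolx [-0.001  0.002 -1.   ] jaw -97.07 j7 -2.216 F [-0.4 -0.1 -0.1] w 0.085
shift [119.6   2.3  -0.3] turn 0.43
```

```bash
python3 -m inch '[{"grip":50,"x":20,"y":2,"z":0,"turn":0},{"grip":50,"x":40,"y":2,"z":0,"turn":0},{"grip":50,"x":60,"y":2,"z":0,"turn":0},{"grip":50,"x":80,"y":2,"z":0,"turn":0},{"grip":50,"x":98,"y":2,"z":0,"turn":0},{"grip":50,"x":112,"y":2,"z":0,"turn":0},{"grip":50,"x":119,"y":2,"z":0,"turn":0},{"grip":50,"x":119,"y":2,"z":0,"turn":0}]' 40
python3 - <<'E'
from h import *
go([*AX,.181],YAW+90)
o=[]
for n,(u,v) in(("top",(310,190)),("side",(320,185))):
    i=eyes.camera(n)[v-60:v+60,u-60:u+60,::-1]; o.append(cv2.resize(i,(400,400),interpolation=cv2.INTER_CUBIC))
cv2.imwrite("pics/k1.png",np.hstack(o))
E
```

```text
time: 2.9
tcp_pos: [0.5095, 0.1334, 0.1816]
tool_rot: [0.045, -0.705, 0.045, 0.706]
force: [-0.4, 0.5, -0.2]
gripper_width: 0.0503
t 2.9 tcp [0.5095 0.1334 0.1816] toolx [-0.001 -0.001 -1.   ] jaw -97.31 j7 -2.297 F [-0.4  0.5 -0.2] w 0.0503
shift [ 0.6 -3.1 -0.1] turn 0.19
```

View pics/k1.png

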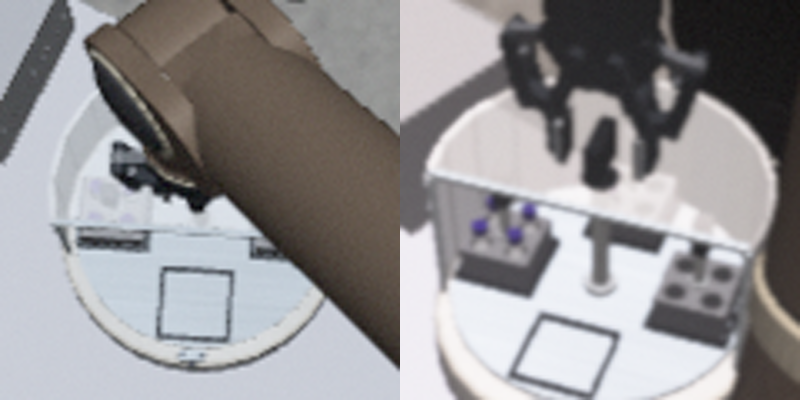

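The fingers straddle the knob and are centred to about 1 mm (side view: tips at 562 and 645, knob at 602). I'll close and watch the force.

```bash
python3 -m inch '[{"grip":30,"x":0,"y":-1,"z":0,"turn":0},{"grip":16,"x":0,"y":-1,"z":0,"turn":0},{"grip":5,"x":0,"y":-1,"z":0,"turn":0},{"grip":5,"x":0,"y":-1,"z":0,"turn":0},{"grip":5,"x":0,"y":-1,"z":0,"turn":0},{"grip":5,"x":0,"y":-1,"z":0,"turn":0}]' 40
python3 -c "
from h import *
go([*AX,.181],YAW+90)
print(readout.read_state()['torque'])"
```

```text
time: 3.6
tcp_pos: [0.5106, 0.1371, 0.1832]
tool_rot: [-0.045, 0.706, -0.044, -0.705]
force: [0.6, 6.4, 0.6]
gripper_width: 0.0135
t 3.6 tcp [0.5106 0.1371 0.1832] toolx [ 0.002  0.003 -1.   ] jaw -97.21 j7 -2.3 F [0.6 6.4 0.6] w 0.0135
shift [2.2 0.7 0.5] turn 0.29
[ 0.80505904 -0.20791518 -0.16009853]
```

```bash
python3 -m inch '[{"grip":5,"x":0,"y":-2,"z":0,"turn":0},{"grip":5,"x":0,"y":-2,"z":0,"turn":-3},{"grip":5,"x":0,"y":-2,"z":0,"turn":-6},{"grip":5,"x":0,"y":-2,"z":0,"turn":-9},{"grip":5,"x":0,"y":-2,"z":0,"turn":-13},{"grip":5,"x":0,"y":-2,"z":0,"turn":-17},{"grip":5,"x":0,"y":-2,"z":0,"turn":-21},{"grip":5,"x":0,"y":-2,"z":0,"turn":-25},{"grip":5,"x":0,"y":-2,"z":0,"turn":-30},{"grip":5,"x":0,"y":-2,"z":0,"turn":-35},{"grip":5,"x":0,"y":-2,"z":0,"turn":-40},{"grip":5,"x":0,"y":-2,"z":0,"turn":-45},{"grip":5,"x":0,"y":-2,"z":0,"turn":-50},{"grip":5,"x":0,"y":-2,"z":0,"turn":-50}]' 40
python3 -c "
from h import *
go([*AX,.181],YAW+180)
print(readout.read_state()['torque'])"
```

```text
time: 5.0
tcp_pos: [0.5115, 0.1342, 0.1831]
tool_rot: [0.259, 0.659, 0.256, -0.658]
force: [0.8, -7.6, 9.6]
gripper_width: 0.0134
t 5.0 tcp [0.5115 0.1342 0.1831] toolx [ 0.002 -0.004 -1.   ] jaw -47.27 j7 -1.519 F [ 0.8 -7.6  9.6] w 0.0134
shift [ 2.1 -2.7 -0.4] turn -39.77
[-1.5196081  -0.00980007  0.03063159]
```

```bash
python3 -m inch '[{"grip":5,"x":-1,"y":1.5,"z":1.5,"turn":0},{"grip":5,"x":-1,"y":1.5,"z":1.5,"turn":-4},{"grip":5,"x":-1,"y":1.5,"z":1.5,"turn":-8},{"grip":5,"x":-1,"y":1.5,"z":1.5,"turn":-12},{"grip":5,"x":-1,"y":1.5,"z":1.5,"turn":-16},{"grip":5,"x":-1,"y":1.5,"z":1.5,"turn":-20},{"grip":5,"x":-1,"y":1.5,"z":1.5,"turn":-24},{"grip":5,"x":-1,"y":1.5,"z":1.5,"turn":-28},{"grip":5,"x":-1,"y":1.5,"z":1.5,"turn":-32},{"grip":5,"x":-1,"y":1.5,"z":1.5,"turn":-35},{"grip":5,"x":-1,"y":1.5,"z":1.5,"turn":-38},{"grip":5,"x":-1,"y":1.5,"z":1.5,"turn":-40},{"grip":5,"x":-1,"y":1.5,"z":1.5,"turn":-40},{"grip":5,"x":-1,"y":1.5,"z":1.5,"turn":-40}]' 40
python3 -c "
from h import *
go([*AX,.181],YAW+180)
print(readout.read_state()['torque'])"
```

```text
time: 6.4
tcp_pos: [0.5136, 0.1331, 0.1833]
tool_rot: [0.468, 0.533, 0.465, -0.53]
force: [13.3, -2.7, -9.4]
gripper_width: 0.0133
t 6.4 tcp [0.5136 0.1331 0.1833] toolx [ 0.005 -0.    -1.   ] jaw -7.47 j7 -0.907 F [13.3 -2.7 -9.4] w 0.0133
shift [ 2.2 -4.1 -2.9] turn 0.03
[-0.43551149 -2.68485364 -0.15423718]
```

The jaw is at −7.5°, as wanted. Next I open, rise and look.

```bash
python3 -m inch '[{"grip":20,"x":0,"y":3,"z":0,"turn":0},{"grip":40,"x":0,"y":3,"z":0,"turn":0},{"grip":50,"x":0,"y":3,"z":0,"turn":0},{"grip":50,"x":0,"y":3,"z":0,"turn":0},{"grip":50,"x":-20,"y":3,"z":0,"turn":0},{"grip":50,"x":-50,"y":3,"z":0,"turn":0},{"grip":50,"x":-85,"y":3,"z":0,"turn":0},{"grip":50,"x":-110,"y":-30,"z":0,"turn":0},{"grip":50,"x":-120,"y":-70,"z":0,"turn":0},{"grip":50,"x":-120,"y":-110,"z":0,"turn":0},{"grip":50,"x":-120,"y":-130,"z":0,"turn":0},{"grip":50,"x":-120,"y":-130,"z":0,"turn":0}]' 40
python3 - <<'E'
from h import *
go([*AX,.30],YAW+90)
o=[]
for n,(u,v) in(("top",(310,190)),("side",(320,190))):
    i=eyes.camera(n)[:,:,::-1];cv2.imwrite(f"pics/{n}2.png",i);i=i[v-60:v+60,u-60:u+60]; o.append(cv2.resize(i,(400,400),interpolation=cv2.INTER_CUBIC))
cv2.imwrite("pics/k2.png",np.hstack(o))
E
```

```text
time: 7.6
tcp_pos: [0.3788, 0.152, 0.3032]
tool_rot: [-0.469, -0.53, -0.466, 0.531]
force: [0.7, -0.6, 0.7]
gripper_width: 0.0502
t 7.6 tcp [0.3788 0.152  0.3032] toolx [ 0.001 -0.004 -1.   ] jaw -7.17 j7 -0.66 F [ 0.7 -0.6  0.7] w 0.0502
shift [  3.4 132.1  -1. ] turn -89.67
```

View pics/k2.png

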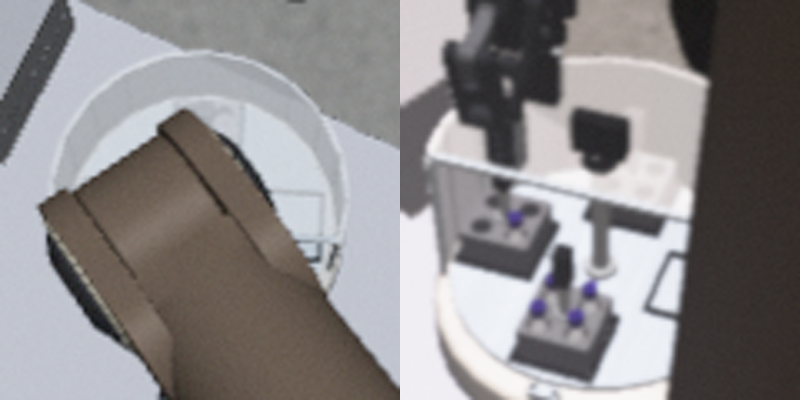

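The full rack (four purple caps) is in the bay and the knob stands crosswise. I'll move aside and turn the wrist −90°, then take a clear measurement.

```bash
python3 -m inch '[{"grip":50,"x":0,"y":0,"z":20,"turn":-7},{"grip":50,"x":0,"y":0,"z":50,"turn":-15},{"grip":50,"x":0,"y":0,"z":85,"turn":-23},{"grip":50,"x":0,"y":0,"z":120,"turn":-31},{"grip":50,"x":0,"y":0,"z":155,"turn":-39},{"grip":50,"x":0,"y":0,"z":190,"turn":-47},{"grip":50,"x":0,"y":0,"z":220,"turn":-55},{"grip":50,"x":0,"y":0,"z":240,"turn":-63},{"grip":50,"x":0,"y":0,"z":250,"turn":-71},{"grip":50,"x":0,"y":0,"z":250,"turn":-79},{"grip":50,"x":0,"y":0,"z":250,"turn":-86},{"grip":50,"x":0,"y":0,"z":250,"turn":-90},{"grip":50,"x":0,"y":0,"z":250,"turn":-90}]'
python3 - <<'E'
from h import *
go([*AX,.30],YAW+90)
o=[]
for n,(u,v) in(("top",(310,210)),("side",(310,210))):
    i=eyes.camera(n)[:,:,::-1];cv2.imwrite(f"pics/{n}3.png",i);i=i[v-40:v+40,u-40:u+40]; o.append(cv2.resize(i,(400,400),interpolation=cv2.INTER_CUBIC))
cv2.imwrite("pics/k3.png",np.hstack(o))
E
```

```text
time: 9.0
tcp_pos: [0.3502, -0.097, 0.3029]
tool_rot: [0.705, 0.044, 0.706, -0.044]
force: [0.4, 0.4, -0.1]
gripper_width: 0.0504
t 9.0 tcp [ 0.3502 -0.097   0.3029] toolx [-0.001  0.001 -1.   ] jaw 82.87 j7 1.698 F [ 0.4  0.4 -0.1] w 0.0504
shift [  3.1 251.6 129.6] turn 0.37
```

View pics/k3.png

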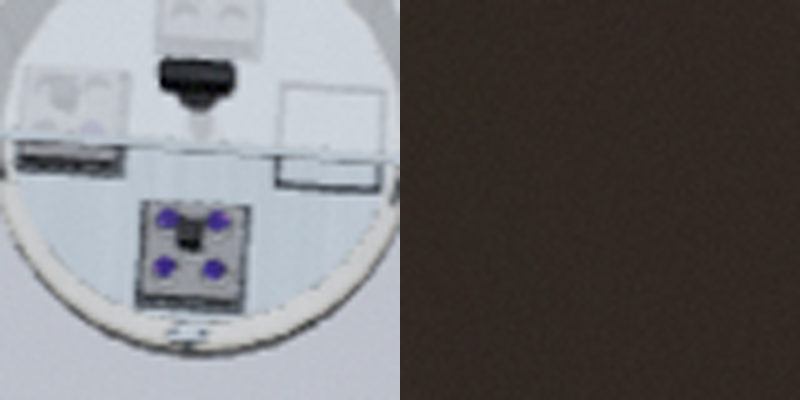

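Top view: the full rack is in the bay with its grip at zoom (189,231), and the knob lies crosswise. The arm hides the side view here, so I'll use the previous side picture; nothing has moved since.

Run:
```python
from h import *
t=np.array([189,231])/5+(270,170); s=np.array([166,251])/3.333+(260,130)
X=tri([t],[s]);print("grip",X,onz("top",t,.154),onz("side",s,.154))
B=np.array([(143,202),(250,206),(243,300),(137,296)])/5+(270,170)
Y=np.array([onz("top",b,.09) for b in B]);d=Y[0]+Y[1]-Y[2]-Y[3];l=Y[0]+Y[3]-Y[1]-Y[2]
print("block",Y.mean(0),np.degrees([np.arctan2(d[1],d[0]),np.arctan2(-l[0],l[1])]),np.linalg.norm(d)/2,np.linalg.norm(l)/2)
K=np.array([(160,66),(237,70)])/5+(270,170);k=np.array([onz("top",u,.211) for u in K]);l=k[0]-k[1];print("knob",k.mean(0),np.degrees(np.arctan2(-l[0],l[1])))
y=np.radians(-7.4);print("bay from axis",np.array([.5135,.1365])-.076*np.array([np.cos(y),np.sin(y)]))
go([.438,.147,.24],YAW+90)
```

```text
grip [[0.43453423 0.14636963 0.15834426]] [0.43491591 0.14771273] [0.4392335  0.14546413]
block [0.43444561 0.1468935 ] [-7.86236908 -6.39997639] 0.05461023082136479 0.06103015800530218
knob [0.51197541 0.13595688] -7.287969476534433
bay from axis [0.43813299 0.14628847]
t 9.1 tcp [ 0.35   -0.0968  0.303 ] toolx [-0.001  0.001 -1.   ] jaw 82.52 j7 1.692 F [ 1.1 -0.7 -0.9] w 0.0498
shift [ 63.2 253.1  55.6] turn 0.02
```

```bash
python3 -m inch '[{"grip":50,"x":0,"y":20,"z":5,"turn":0},{"grip":50,"x":0,"y":50,"z":12,"turn":0},{"grip":50,"x":0,"y":85,"z":20,"turn":0},{"grip":50,"x":0,"y":120,"z":28,"turn":0},{"grip":50,"x":0,"y":155,"z":36,"turn":0},{"grip":50,"x":0,"y":190,"z":44,"turn":0},{"grip":50,"x":15,"y":220,"z":50,"turn":0},{"grip":50,"x":35,"y":240,"z":53,"turn":0},{"grip":50,"x":55,"y":250,"z":54,"turn":0},{"grip":50,"x":62,"y":253,"z":54.5,"turn":0},{"grip":50,"x":62,"y":253,"z":54.5,"turn":0},{"grip":50,"x":62,"y":253,"z":54.5,"turn":0}]'
python3 -c "
from h import *
go([.437,.1465,.122],YAW+90)"
```

```text
time: 10.3
tcp_pos: [0.436, 0.147, 0.2418]
tool_rot: [0.706, 0.046, 0.706, -0.046]
force: [0.3, -0.9, 0.5]
gripper_width: 0.05
t 10.3 tcp [0.436  0.147  0.2418] toolx [ 0. -0. -1.] jaw 82.61 j7 0.765 F [ 0.3 -0.9  0.5] w 0.05
shift [119.8  -0.4   1. ] turn 0.11
```

```bash
python3 -m inch '[{"grip":45,"x":20,"y":0,"z":1,"turn":0},{"grip":45,"x":40,"y":0,"z":1,"turn":0},{"grip":45,"x":60,"y":0,"z":1,"turn":0},{"grip":45,"x":78,"y":0,"z":1,"turn":0},{"grip":45,"x":94,"y":0,"z":1,"turn":0},{"grip":45,"x":107,"y":0,"z":1,"turn":0},{"grip":45,"x":115,"y":0,"z":1,"turn":0},{"grip":45,"x":119,"y":0,"z":1,"turn":0},{"grip":45,"x":119,"y":0,"z":1,"turn":0},{"grip":45,"x":119,"y":0,"z":1,"turn":0}]'
python3 - <<'E'
from h import *
go([.437,.1465,.122],YAW+90)
o=[]
for n,(u,v) in(("top",(310,210)),("side",(310,205))):
    i=eyes.camera(n)[:,:,::-1][v-50:v+50,u-50:u+50]; o.append(cv2.resize(i,(400,400),interpolation=cv2.INTER_CUBIC))
cv2.imwrite("pics/k4.png",np.hstack(o))
E
```

```text
time: 11.3
tcp_pos: [0.437, 0.1475, 0.1228]
tool_rot: [0.706, 0.045, 0.705, -0.045]
force: [-0.2, 0.4, 0.4]
gripper_width: 0.045
t 11.3 tcp [0.437  0.1475 0.1228] toolx [ 0.001  0.    -1.   ] jaw 82.71 j7 0.582 F [-0.2  0.4  0.4] w 0.045
shift [ 0.8 -1.   0.1] turn 0.21
```

View pics/k4.png

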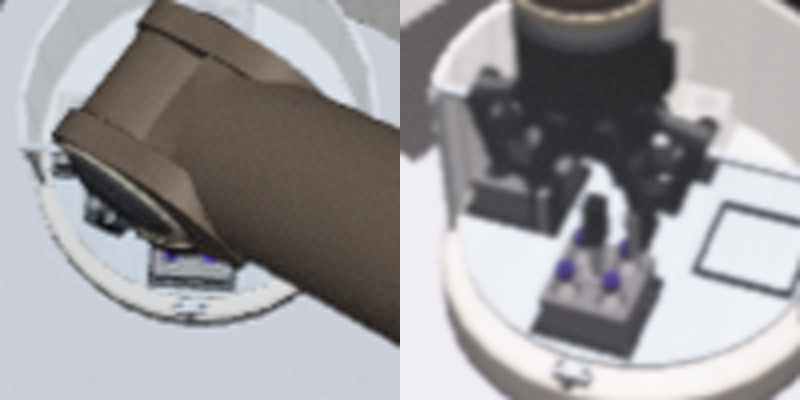

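The grip (597,195–235) is between the fingertips. I'll close gently and check the side force.

```bash
python3 -m inch '[{"grip":32,"x":0,"y":-1,"z":0,"turn":0},{"grip":24,"x":0,"y":-1,"z":0,"turn":0},{"grip":19,"x":0,"y":-1,"z":0,"turn":0},{"grip":16,"x":0,"y":-1,"z":0,"turn":0},{"grip":13,"x":0,"y":-1,"z":0,"turn":0},{"grip":10,"x":0,"y":-1,"z":0,"turn":0},{"grip":10,"x":0,"y":-1,"z":0,"turn":0}]' 20
python3 -c "
from h import *
go([.437,.1465,.122],YAW+90);print(readout.read_state()['torque'])"
```

```text
time: 12.1
tcp_pos: [0.4365, 0.1464, 0.1223]
tool_rot: [0.706, 0.045, 0.706, -0.045]
force: [-0.5, 0.6, -0.6]
gripper_width: 0.0139
t 12.1 tcp [0.4365 0.1464 0.1223] toolx [-0.  0. -1.] jaw 82.72 j7 0.584 F [-0.5  0.6 -0.6] w 0.0139
shift [0.3 0.2 0.4] turn 0.22
[ 0.09252171 -0.04186455  0.00421143]
```

The closing left no side force. I'll firm the grip to 50 N and lift straight up.

```bash
python3 -m inch '[{"grip":5,"x":0,"y":0,"z":0,"turn":0},{"grip":5,"x":0,"y":0,"z":0,"turn":0},{"grip":5,"x":-1,"y":0,"z":0,"turn":0},{"grip":5,"x":-3,"y":0,"z":0,"turn":0},{"grip":5,"x":-6,"y":0,"z":0,"turn":0},{"grip":5,"x":-10,"y":0,"z":0,"turn":0},{"grip":5,"x":-15,"y":0,"z":0,"turn":0},{"grip":5,"x":-21,"y":0,"z":0,"turn":0},{"grip":5,"x":-28,"y":0,"z":0,"turn":0},{"grip":5,"x":-36,"y":0,"z":0,"turn":0},{"grip":5,"x":-45,"y":0,"z":0,"turn":0},{"grip":5,"x":-55,"y":0,"z":0,"turn":0},{"grip":5,"x":-65,"y":0,"z":0,"turn":0},{"grip":5,"x":-75,"y":0,"z":0,"turn":0},{"grip":5,"x":-85,"y":0,"z":0,"turn":0},{"grip":5,"x":-95,"y":0,"z":0,"turn":0},{"grip":5,"x":-104,"y":0,"z":0,"turn":0},{"grip":5,"x":-112,"y":0,"z":0,"turn":0},{"grip":5,"x":-118,"y":0,"z":0,"turn":0},{"grip":5,"x":-122,"y":0,"z":0,"turn":0}]' 50
python3 -c "
from h import *
go([.437,.1465,.272],YAW+90);print(readout.read_state()['torque'])"
```

```text
time: 14.1
tcp_pos: [0.4367, 0.1463, 0.2448]
tool_rot: [0.706, 0.045, 0.706, -0.045]
force: [0.4, -1.1, -1.8]
gripper_width: 0.0133
t 14.1 tcp [0.4367 0.1463 0.2448] toolx [ 0. -0. -1.] jaw 82.71 j7 0.771 F [ 0.4 -1.1 -1.8] w 0.0133
shift [-27.2   0.2   0.3] turn 0.21
[-0.02310697  0.01935803 -0.05518721]
```

```bash
python3 -m inch '[{"grip":5,"x":-4,"y":0,"z":0,"turn":0},{"grip":5,"x":-10,"y":0,"z":0,"turn":0},{"grip":5,"x":-17,"y":0,"z":0,"turn":0},{"grip":5,"x":-23,"y":0,"z":0,"turn":0},{"grip":5,"x":-27,"y":0,"z":0,"turn":0},{"grip":5,"x":-29,"y":0,"z":0,"turn":0},{"grip":5,"x":-30,"y":0,"z":0,"turn":0},{"grip":5,"x":-30,"y":0,"z":0,"turn":0},{"grip":5,"x":-30,"y":0,"z":0,"turn":0},{"grip":5,"x":-30,"y":0,"z":0,"turn":0},{"grip":5,"x":-30,"y":0,"z":0,"turn":0}]' 50
python3 - <<'E'
from h import *
go([.437,.1465,.272],YAW+90)
i=eyes.camera("side")[:,:,::-1][80:270,210:420]
cv2.imwrite("pics/k5.png",cv2.resize(i,None,fx=3,fy=3,interpolation=cv2.INTER_CUBIC))
E
```

```text
time: 15.2
tcp_pos: [0.4365, 0.1463, 0.2741]
tool_rot: [0.706, 0.045, 0.706, -0.045]
force: [-0.3, -0.0, -2.0]
gripper_width: 0.0131
t 15.2 tcp [0.4365 0.1463 0.2741] toolx [-0. -0. -1.] jaw 82.72 j7 0.809 F [-0.3 -0.  -2. ] w 0.0131
shift [2.1 0.3 0.5] turn 0.22
```

View pics/k5.png

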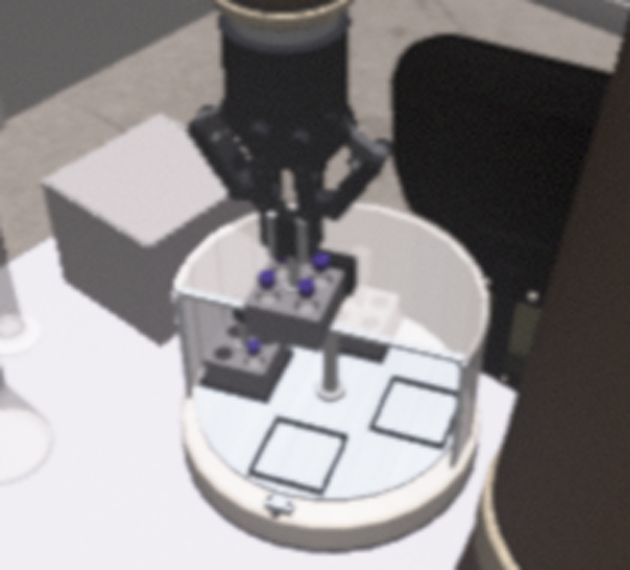

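The rack hangs level at about (300,295), 152 mm up, with three purple caps visible and the fourth hidden behind the fingers. The other racks are seated and the bay is empty. I'll hand in.

```bash
python3 -c "
from workcell import finish_job
print(finish_job())"
```

```text
the job is handed in; nothing more can be done
None
```

I turned the changer +90° by its knob, which brought the full rack into the loading bay, and let go. I then gripped the rack by its lifting grip, lifted it straight up about 15 cm, and handed in while still holding it at 15.2 s.

- **Turntable:** after I let go, the knob measured −7.3° in the top view, against about −7.5° for the changer itself, so it is home to within the measurement. The side view after lifting showed no change.
- **Rack and grip:** closing on the grip left almost no side force (under 1 N). At the end the fingers were 13.1 mm apart on the rack's grip, carrying about 2 N of weight. The tool pointed straight down, and the rack looked level and clear of the changer.
- **Vials and other racks:** three purple caps were visible at the normal height in the last picture. The fourth was hidden behind the fingers, so I could not check it after the lift, though I saw it in its hole before. The other two racks were in their seats.
- **Bystanders:** my moves stayed well clear of the flask, bottle and small vial. I did not measure their positions at the end.
- **Knob force:** the two camera views disagreed by about 3 mm on the changer's axis. This caused up to about 16 N of force while turning the knob, which did no harm.

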